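# Pack up a machine mount, pressing each packer down

### The arm

A 6-joint arm with a two-finger parallel gripper is mounted at the origin on a cart in front of the work surface, level with it; the furniture and walls round the work are solid. World frame = base frame: x ahead of the robot, y to its left, z up, the work surface at z = 0. Lengths are in m, angles in degrees, forces in N, time in s.
With the tool pointing down it reaches from about 0.4 to 0.825 m from the base axis. Payload 7 kg.
Tool frame: the origin (TCP) lies midway between the tips of the shut fingers; the grasp point (between the pads) lies r.hold_point_z behind it (r.hold_point_z is the distance from the TCP to the grasp point, in m); z points along the fingers, x is the direction in which the jaws open and shut, and the axes are right-handed (so a half turn about z gives the same grasp; the last joint's range is limited). The gripper opens to 88 mm and grips with 3 to 60 N. Pads are 19 mm wide; open, the fingers measure 130 mm over their backs; the gripper's body (78 mm by 193 mm) begins 47 mm behind the grasp point.
Start: joints at [-49.154, 20.546, 0.682, 0, -70.136, -16.507], TCP at [0.278, -0.615, 0.227] pointing down, gripper open.
Joint ranges: [-176.03, 176.03], [-82.01, 121.73], [-58.28, 71.71], [-173.87, 95.51], [-174.79, -0.11], [-173.66, 173.66]. Speed limits (degrees/s): [136.94, 136.94, 172.46, 180, 180, 180].

### API

Orientations are given as [roll, pitch, yaw] about the fixed x, y, z axes, in that order (R = Rz(yaw) Ry(pitch) Rx(roll)).
In Python, from plant import get_state, viewer, close_job, r gives the robot as it stands.
- The arm moves only by the tool apply_moves, never from a script. Its argument "plan" is a list of rows, each a list of 3 entries, a list of its own where there are three numbers: the closure in counts, from 0 (fully open) to 255 (shut), then the shift along the tool's x, y, z in units of 50 mm (1.0 is 50 mm), then the turn about the tool's z in units of 6 degrees (1.0 is 6 degrees). A call has 1 to 12 rows; each row shifts and turns the commanded pose from where the row before left it, along the tool's axes as they then stand; what a row does not reach is not made up. A row lasts 1/8 s, in which the tool goes at most 62.5 mm and 10.7 degrees, less where a joint would pass 70% of its speed; a pose out of reach is approached as far as the arm can. A call is refused whole if a number of a shift passes 1 or a number of a turn 1, either way. A call with a gripper value outside its range is refused whole. The fingers move at their own pace and stop on an object; "squeeze" is the grip in N (left out, the last holds). Time passes only in rows, so rows that do not move let the fingers close. It gives the time, the measured TCP pose, the force and the opening at its end, in the units of the state.
- get_state(): the state, without advancing time (a new reading comes with each control period).
- viewer.capture(name): name is "side" or "top"; returns a dict with "frame" (384x512x3 uint8, blue, green, red), "K" (3x3 intrinsics, pixels), "D" ([k1, k2, p1, p2, k3] as OpenCV has them; the pictures are not rectified), "R" (3x3) and "t" (3): a world point X has camera coordinates R X + t. Camera axes: x right, y down, z forward; pixel columns grow to the right and rows downward; lengths in m; the calibration is good to about 2 mm. A picture is of the moment at which its call begins. There is no depth.
- close_job(): hands the job in, once; it reports no verdict.
The state is a dict: "time_s": time; "joints": joint angles; "qd": joint speeds; "joint_torque": joint torques, N m; "tcp_pos": TCP position; "eef_rot": TCP orientation; "contact_force": force on the tool from outside, world axes, zero at the start; "moment": the same for the moment, N m; "gripper_width": finger opening in m.
Only numpy, scipy, OpenCV 4.12 (cv2) and the standard library are available. Lean on these libraries where they do the work, as an engineer would, in place of code of your own. Each camera call takes 0.05 s, during which the arm holds its last target.

### The job

Pack up the little sprung machine mount with the two plain rectangular plywood packers, the larger one first. Lay it flat and centred on the mount's steel top plate, long side along the plate, let go, and press down lightly on its middle with your fingertips until the mount visibly gives a few millimetres, to feel that it lies flat; only then lay the smaller packer centred on top in the same direction, let go, and press that down the same way. Press gently, lift off at the end, and leave the slotted packer where it is.

Things in the scene. Friction and masses are not known exactly. Their poses are not given: they have to be found in the camera images.
- mount_top (a point): Centre of the upper face of the mount's steel top plate: 48 (x) by 100 (y) by 10 mm, its face 60 mm above the worktop, on a black rubber buffer over a dark steel foot fixed to the worktop. z up, y along its long side. It sinks without tilting, from about 2 N on, 1 mm per further 1.2 N, at most 10 mm, and springs back. A press counts from 2 mm of sinking (about 4 N).
- large_packer_mid (a point): Centre (half-way up) of the larger plain packer: a loose rectangular plywood plate 62 mm (x) by 96 mm (y) by 16 mm thick, about 80 g, lying flat on the worktop. y along its long side, z up. Grasp it across its 62 mm width.
- small_packer_mid (a point): Centre (half-way up) of the smaller plain packer: a loose rectangular plywood plate 44 mm (x) by 70 mm (y) by 16 mm thick, about 50 g, lying flat on the worktop. y along its long side, z up. Grasp it across its 44 mm width.
- slotted_packer_mid (a point): Centre of the outline, half-way up, of a plywood packer of the same kind, 54 mm (x) by 84 mm (y) by 16 mm, with a 20 mm wide slot open at one end (horseshoe shape). Not wanted here: leave it alone.
Mind the look-alikes: they are no part of the job. What is shaped like the part that bears small_packer_mid but yellow is not meant.

How it is judged (in metres and radians):
On the way, in this order (a step that is already met when the one before it is completed fails the run):
1. the larger packer lies on the mount's top plate, let go, the small one still away (horizontal distance between large_packer_mid and mount_top below 0.015 m and z of large_packer_mid in the frame of mount_top between 0.004 and 0.012 m and angle between large_packer_mid's own z axis and vertical below 0.175 rad and angle between the y axis of large_packer_mid and the y axis of mount_top, either way round below 0.21 rad and contact force between each of the fingers, the arm and large_packer below 0.1 N and distance of mount_top from where it was at the start of the episode below 0.0015 m and horizontal distance between small_packer_mid and mount_top above 0.07 m), for 0.1 s.
2. the larger packer is pressed down with the fingers so that the mount gives 2 mm or more, the small one still away (horizontal distance between large_packer_mid and mount_top below 0.015 m and z of large_packer_mid in the frame of mount_top between 0.004 and 0.012 m and angle between large_packer_mid's own z axis and vertical below 0.175 rad and angle between the y axis of large_packer_mid and the y axis of mount_top, either way round below 0.21 rad and contact force between the fingers and large_packer above 1.5 N and distance of mount_top from where it was at the start of the episode above 0.002 m and horizontal distance between small_packer_mid and mount_top above 0.07 m), for 0.05 s.
3. the smaller packer lies on the larger one, let go (horizontal distance between large_packer_mid and mount_top below 0.015 m and z of large_packer_mid in the frame of mount_top between 0.004 and 0.012 m and angle between each of large_packer_mid, small_packer_mid's own z axis and vertical below 0.175 rad and angle between the y axis of large_packer_mid and the y axis of mount_top, either way round below 0.21 rad and horizontal distance between small_packer_mid and large_packer_mid below 0.015 m and z of small_packer_mid in the frame of large_packer_mid between 0.012 and 0.02 m and angle between the y axis of small_packer_mid and the y axis of large_packer_mid, either way round below 0.21 rad and contact force between each of the fingers, the arm and small_packer below 0.1 N and contact force between each of the fingers, the arm and large_packer below 0.1 N and distance of mount_top from where it was at the start of the episode below 0.0015 m), for 0.1 s.
4. the smaller packer is pressed down with the fingers so that the mount gives 2 mm or more (horizontal distance between large_packer_mid and mount_top below 0.015 m and z of large_packer_mid in the frame of mount_top between 0.004 and 0.012 m and angle between each of large_packer_mid, small_packer_mid's own z axis and vertical below 0.175 rad and angle between the y axis of large_packer_mid and the y axis of mount_top, either way round below 0.21 rad and horizontal distance between small_packer_mid and large_packer_mid below 0.015 m and z of small_packer_mid in the frame of large_packer_mid between 0.012 and 0.02 m and angle between the y axis of small_packer_mid and the y axis of large_packer_mid, either way round below 0.21 rad and contact force between the fingers and small_packer above 1.5 N and distance of mount_top from where it was at the start of the episode above 0.002 m), for 0.05 s.
At the end, for the whole second after the job is handed in: The larger packer lies flat on the mount's top plate and the smaller one flat on the larger, each centred within 15 mm and 12 degrees along the long side of what it lies on, tilted less than 10 degrees, both released and at rest, the mount sprung back up (all of step 3 and linear speed of each of large_packer, small_packer below 0.02 m/s); the robot touches nothing.
It fails at once if a packer is forced onto the mount with more than 30 N (pressed hard onto its stop, or dropped) (contact force between large_packer and mount above 30 N or contact force between small_packer and large_packer above 30 N).
It fails at once if the slotted packer is moved by more than 30 mm (distance of slotted_packer_mid from where it was at the start of the episode above 0.03 m).
It also fails if it takes over 64 s, if anything falls off the work surface, if the arm or the gripper's body presses on something with over 40 N, if the wrist force passes 120 N, or if a joint passes its speed limit or range.

## Working session

There is one attempt and no reset: what is moved stays moved. The work goes in short steps, Python scripts to look and compute and a tool call to move; the robot and the scene stay as the last step left them, time stands still between calls to the robot, and variables do not carry over. Pictures are saved under pics/ and viewed, and the job is handed in when it is done.

Besides the shell and the picture viewer there is one more tool, called after "Emit:" in YAML: its name, and indented under it one key for each argument. apply_moves: Moves the arm, as the interface text tells. Its arguments: {"type":"object","properties":{"plan":{"type":"array","items":{"type":"array"}},"squeeze":{"type":"number"}},"required":["plan"]}

```bash
mkdir -p pics; ls
python3 - <<'E'
from plant import get_state, viewer, r
import cv2
s=get_state();print(s)
print(r.hold_point_z)
for n in("side","top"):
    c=viewer.capture(n);cv2.imwrite(f"pics/{n}0.png",c["frame"]);print(n,c["K"],c["D"],c["R"],c["t"])
    import pickle;pickle.dump(c,open(f"{n}0.pkl","wb"))
E
```

```text
pics
{'time_s': 0.0, 'joints': array([-4.91535954e+01,  2.05915038e+01,  6.33403269e-01, -2.03024880e-02,
       -7.01351302e+01, -1.65098393e+01]), 'qd': array([-0.03416455,  0.03015725, -0.02742566,  0.00690993,  0.07023125,
        0.07483684]), 'joint_torque': array([ 1.55980331e-03, -5.82714736e+01,  2.93058157e+01,  6.99683771e+00,
        6.84496423e-03, -1.33444414e-04]), 'tcp_pos': array([ 0.27797091, -0.61457011,  0.22561852]), 'eef_rot': array([-1.79991802e+02, -9.48110973e-02,  1.14329644e+02]), 'contact_force': array([-0.45463853, -0.371153  ,  0.50898191]), 'moment': array([0.00881309, 0.00672672, 0.00445795]), 'gripper_width': 0.0873095358074534}
0.0188
side [[478.49808254   0.         263.30613374]
 [  0.         478.49808254 184.05571225]
 [  0.           0.           1.        ]] [-0.18798788  0.          0.          0.          0.        ] [[ 0.99921599  0.03900436 -0.00678688]
 [ 0.01477913 -0.52652109 -0.8500336 ]
 [-0.03672845  0.84926686 -0.52668474]] [-0.45003472  0.06401001  1.40275248]
top [[389.17504482   0.         252.45346576]
 [  0.         389.17504482 187.94047084]
 [  0.           0.           1.        ]] [0.00170492 0.         0.         0.         0.        ] [[-0.01172968 -0.99989824  0.00811965]
 [-0.98682281  0.01026502 -0.16147868]
 [ 0.1613789  -0.00990675 -0.9868428 ]] [0.04448306 0.479564   1.074305  ]
```

View pics/top0.png

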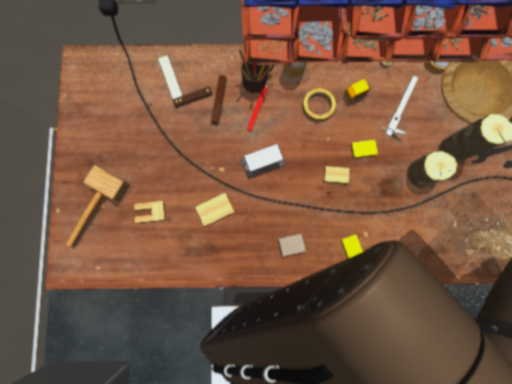

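View pics/side0.png

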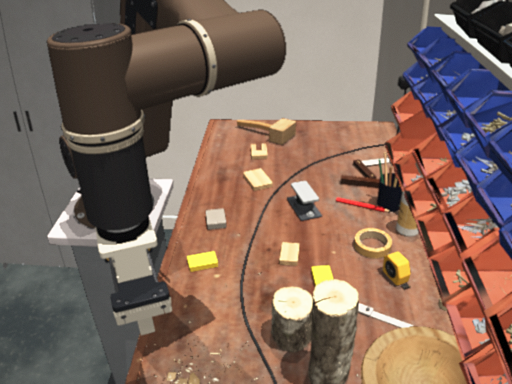

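Run:
```python
import pickle,cv2,numpy as np
t=pickle.load(open("top0.pkl","rb"))["frame"];s=pickle.load(open("side0.pkl","rb"))["frame"]
a=cv2.resize(t[130:265,120:400],None,fx=2.8,fy=2.8,interpolation=cv2.INTER_CUBIC)
b=cv2.resize(s[130:300,180:350],None,fx=3.5,fy=3.5,interpolation=cv2.INTER_CUBIC)
cv2.imwrite("pics/c1.png",a);cv2.imwrite("pics/c2.png",b)
```

```text
(no output)
```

View pics/c1.png

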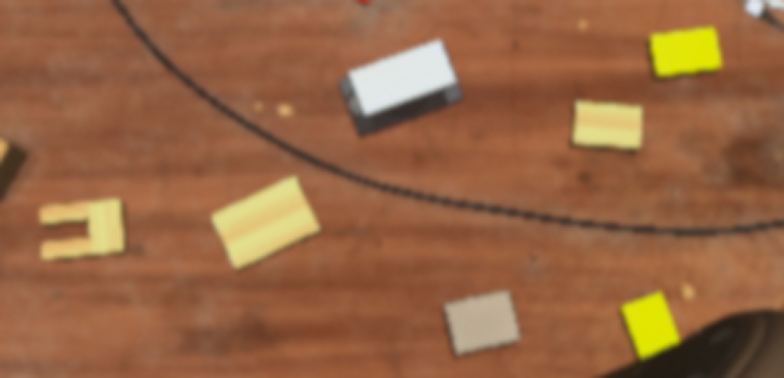

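View pics/c2.png

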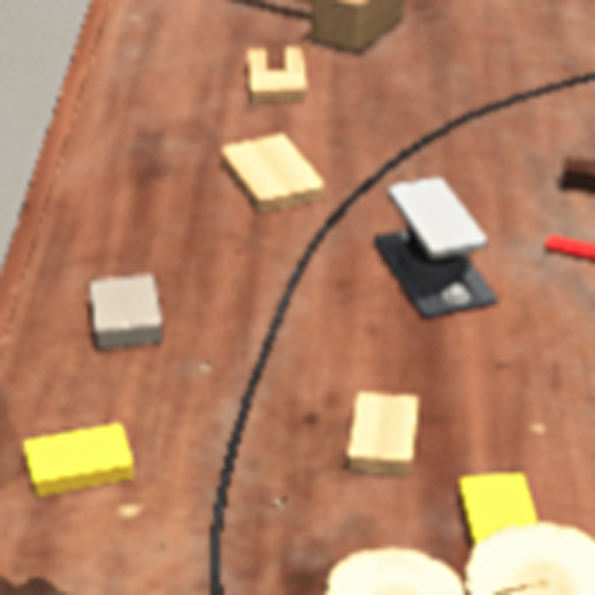

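```bash
cat > h.py <<'E'
import cv2,numpy as np
def cast(c,px,z):
    p=cv2.undistortPoints(np.array(px,float).reshape(-1,1,2),c["K"],c["D"]).reshape(-1,2)
    d=np.c_[p,np.ones(len(p))]@c["R"]; o=-c["R"].T@c["t"]
    return (o+d*((z-o[2])/d[:,2])[:,None])
def proj(c,X):
    return cv2.projectPoints(np.array(X,float).reshape(-1,1,3),cv2.Rodrigues(c["R"])[0],np.array(c["t"]),c["K"],c["D"])[0].reshape(-1,2)
def blob(c,mask,seed,z,up=8,view=None):
    """mask is at 'up' scale; component containing seed -> rect on plane z"""
    n,l,st,ce=cv2.connectedComponentsWithStats(mask.astype(np.uint8))
    k=l[int(seed[1]*up),int(seed[0]*up)]
    if k==0: print("seed bg");return
    cn=max(cv2.findContours((l==k).astype(np.uint8),cv2.RETR_EXTERNAL,cv2.CHAIN_APPROX_NONE)[0],key=cv2.contourArea)[:,0]
    px=(cn+.5)/up-.5
    w=cast(c,px,z)[:,:2]*1000
    (cx,cy),(a,b),an=cv2.minAreaRect(w.astype(np.float32))
    if a>b: L,W,ang=a,b,an
    else: L,W,ang=b,a,an+90
    ang=(ang+90)%180-90
    A=cv2.contourArea(w.astype(np.float32)); m=cv2.moments(w.astype(np.float32))
    print("rect c",round(cx,1),round(cy,1),"LxW",round(L,1),round(W,1),"ang of long side",round(ang,1),"area",round(A),"centroid",round(m['m10']/m['m00'],1),round(m['m01']/m['m00'],1))
    return px
def up(c,k=8): return cv2.resize(c["frame"],None,fx=k,fy=k,interpolation=cv2.INTER_CUBIC)
E
python3 - <<'E'
import pickle
from h import *
for n,seeds in (("top",dict(large=(214,209),small=(337,175),slot=(158,212),mount=(263,158))),("side",dict(large=(258,178),small=(290,252),mount=(305,191)))):
    c=pickle.load(open(n+"0.pkl","rb")); print(n,"cam",-c["R"].T@c["t"])
    u=up(c); h=cv2.cvtColor(u,cv2.COLOR_BGR2HSV)
    for k,s in seeds.items():
        f=h[int(s[1]*8),int(s[0]*8)]; print(k,"hsv",f, end=" ")
        if k=="mount": m=(h[...,1]<60)&(h[...,2]>(150 if n=="top" else 150))
        else: m=(h[...,0]>14)&(h[...,0]<35)&(h[...,2]>170)&(h[...,1]<190)
        blob(c,m,s,.06 if k=="mount" else .016)
E
```

```text
top cam [0.30039631 0.05019867 1.13724832]
large hsv [ 22 120 228] rect c 424.6 150.8 LxW 100.5 65.6 ang of long side -64.8 area 6289 centroid 424.6 150.6
small hsv [ 23 117 227] rect c 522.7 -210.2 LxW 73.6 45.9 ang of long side 84.8 area 3159 centroid 522.8 -210.2
slot hsv [ 26 104 227] rect c 419.1 340.1 LxW 86.8 57.8 ang of long side -84.2 area 3730 centroid 419.7 335.1
mount hsv [ 84   6 231] rect c 565.7 7.5 LxW 103.0 50.1 ang of long side -70.4 area 4961 centroid 565.6 7.4
side cam [ 0.50025681 -1.14005526  0.79016465]
large hsv [ 23  76 252] rect c 428.1 143.9 LxW 118.7 67.5 ang of long side -65.3 area 6954 centroid 426.5 147.8
small hsv [ 23  78 251] rect c 523.7 -211.0 LxW 78.7 47.4 ang of long side 84.9 area 3491 centroid 523.8 -211.0
mount hsv [ 24   5 238] rect c 567.4 3.6 LxW 113.4 51.3 ang of long side -70.3 area 5239 centroid 567.1 5.5
```

Run:
```python
import pickle
from h import *
T=pickle.load(open("top0.pkl","rb"));S=pickle.load(open("side0.pkl","rb"))
for z in (.05,.1,.15,.2):
  print(z,cast(T,[(439,167),(495,130)],z)[:,:2].round(3).tolist(),cast(S,[(293,303),(335,297)],z)[:,:2].round(3).tolist())
print(cast(T,[(365,149),(255,75)],.02)[:,:2].round(3).tolist())
```

```text
0.05 [[0.533, -0.496], [0.642, -0.67]] [[0.53, -0.422], [0.621, -0.402]]
0.1 [[0.523, -0.471], [0.626, -0.637]] [[0.528, -0.47], [0.612, -0.452]]
0.15 [[0.512, -0.446], [0.611, -0.603]] [[0.526, -0.519], [0.604, -0.502]]
0.2 [[0.501, -0.421], [0.595, -0.57]] [[0.524, -0.567], [0.596, -0.552]]
[[0.597, -0.296], [0.832, 0.027]]
```

```bash
cat >> h.py <<'E'
def plan(target,yaw=None,grip=0,step=.045,trn=6.0,start=None):
    """rows from the present pose to target (x,y,z) and tool yaw"""
    from plant import get_state
    s=get_state(); p=np.array(s["tcp_pos"]) if start is None else np.array(start[0]); y=s["eef_rot"][2] if start is None else start[1]
    dy=0 if yaw is None else (yaw-y+180)%360-180
    target=np.array(target,float)
    n=max(1,int(np.ceil(max(np.linalg.norm(target-p)/step,abs(dy)/trn-1e-3))))
    rows=[]
    for i in range(n):
        d=(target-p)/(n-i); yy=np.radians(y)
        ax=np.array([[np.cos(yy),np.sin(yy),0],[np.sin(yy),-np.cos(yy),0],[0,0,-1]])
        u=np.round(ax@d/.05,2); t=np.round(-dy/(n-i)/6,2)
        p=p+ax.T@u*.05; y-=t*6; dy+=t*6
        rows.append([grip,u.tolist(),float(t)])
    for k in range(0,len(rows),12): print(rows[k:k+12])
    return p,y
def st():
    from plant import get_state
    s=get_state(); print("t",round(s["time_s"],2),"tcp",s["tcp_pos"].round(4),"rot",s["eef_rot"].round(2),"F",s["contact_force"].round(2),"w",round(s["gripper_width"]*1000,1),"j",s["joints"].round(1))
E
python3 - <<'E'
from h import *
q=plan((.36,-.30,.22),114.33+45)
q=plan((.4246,.1507,.15),205.2,start=q)
E
```

```text
[[0, [0.63, 0.51, 0.01], -0.94], [0, [0.58, 0.57, 0.01], -0.94], [0, [0.52, 0.62, 0.02], -0.94], [0, [0.46, 0.67, 0.01], -0.94], [0, [0.39, 0.72, 0.02], -0.93], [0, [0.31, 0.75, 0.01], -0.94], [0, [0.24, 0.78, 0.02], -0.93], [0, [0.17, 0.79, 0.01], -0.94]]
[[0, [0.18, 0.81, 0.13], -0.69], [0, [0.12, 0.82, 0.13], -0.7], [0, [0.06, 0.83, 0.13], -0.69], [0, [-0.0, 0.83, 0.13], -0.7], [0, [-0.06, 0.82, 0.13], -0.69], [0, [-0.12, 0.82, 0.13], -0.7], [0, [-0.18, 0.81, 0.12], -0.69], [0, [-0.24, 0.79, 0.13], -0.7], [0, [-0.29, 0.77, 0.12], -0.69], [0, [-0.35, 0.75, 0.13], -0.7], [0, [-0.41, 0.72, 0.12], -0.69]]
```

Candidates (top view px): wood plates (214,209), which is the large packer and measures 100×66 mm, and (337,175), which is the small packer at 74×46 mm. The others are the slotted packer (150,212), yellow decoys (365,149) and (352,245), and a grey block (292,245), all left alone. The crops already viewed confirm the choice: both packers are plain wood.

Emit:
apply_moves:
  plan:
    - [0, [0.63, 0.51, 0], -0.94]
    - [0, [0.58, 0.57, 0], -0.94]
    - [0, [0.52, 0.62, 0], -0.94]
    - [0, [0.46, 0.67, 0], -0.94]
    - [0, [0.39, 0.72, 0], -0.94]
    - [0, [0.31, 0.75, 0], -0.94]
    - [0, [0.24, 0.78, 0], -0.94]
    - [0, [0.17, 0.79, 0], -0.94]
  squeeze: 15

```text
time_s: 1.1
tcp_pos: [0.3597, -0.2991, 0.2264]
eef_rot: [180.0, -0.0, 159.6]
contact_force: [1.1, -0.2, -0.2]
gripper_width: 0.0879
```

Emit:
apply_moves:
  plan:
    - [0, [0.18, 0.81, 0.13], -0.7]
    - [0, [0.12, 0.82, 0.13], -0.7]
    - [0, [0.06, 0.83, 0.13], -0.7]
    - [0, [0, 0.83, 0.13], -0.7]
    - [0, [-0.06, 0.82, 0.13], -0.7]
    - [0, [-0.12, 0.82, 0.13], -0.7]
    - [0, [-0.18, 0.81, 0.13], -0.7]
    - [0, [-0.24, 0.79, 0.13], -0.7]
    - [0, [-0.29, 0.77, 0.13], -0.7]
    - [0, [-0.35, 0.75, 0.13], -0.7]
    - [0, [-0.41, 0.72, 0.13], -0.7]
    - [0, [0, 0, 0], 0]

```text
time_s: 2.6
tcp_pos: [0.4226, 0.1525, 0.1543]
eef_rot: [-180.0, -0.1, -154.1]
contact_force: [-0.0, -0.3, -0.8]
gripper_width: 0.0875
```

Run:
```python
from h import *
st()
q=plan((.4246,.1507,.05),205.2)
q=plan((.4246,.1507,.008),205.2,step=.012,start=q)
```

```text
t 2.6 tcp [0.4226 0.1525 0.1543] rot [-1.7998e+02 -6.0000e-02 -1.5415e+02] F [-0.02 -0.28 -0.83] w 87.5 j [ 45.1   2.7 -32.6   0.  -54.8 -19.3]
[[0, [-0.01, -0.02, 0.7], 0.04], [0, [-0.01, -0.02, 0.69], 0.03], [0, [-0.0, -0.01, 0.7], 0.04]]
[[0, [-0.0, -0.0, 0.21], -0.0], [0, [-0.0, -0.0, 0.21], -0.0], [0, [-0.0, -0.0, 0.21], -0.0], [0, [-0.0, -0.0, 0.21], -0.0]]
```

Emit:
apply_moves:
  plan:
    - [0, [-0.01, -0.02, 0.7], 0.04]
    - [0, [-0.01, -0.02, 0.7], 0.04]
    - [0, [0, 0, 0.7], 0.04]
    - [0, [0, 0, 0.2], 0]
    - [0, [0, 0, 0.2], 0]
    - [0, [0, 0, 0], 0]

```text
time_s: 3.35
tcp_pos: [0.4244, 0.1492, 0.0303]
eef_rot: [-180.0, 0.0, -155.1]
contact_force: [-0.7, 0.6, -0.1]
gripper_width: 0.0876
```

Run:
```python
from h import *
from plant import viewer
st()
a=viewer.capture("top")["frame"][170:250,160:280];b=viewer.capture("side")["frame"][130:230,200:320]
cv2.imwrite("pics/g1.png",np.hstack([cv2.resize(a,(400,266)),cv2.resize(b,(320,266))]))
st()
```

```text
t 3.35 tcp [0.4244 0.1492 0.0303] rot [-1.8000e+02  1.0000e-02 -1.5507e+02] F [-0.7   0.63 -0.09] w 87.6 j [ 44.6  13.1 -41.2   0.  -35.7 -19.7]
t 3.45 tcp [0.4248 0.1496 0.0309] rot [ 1.7998e+02  7.0000e-02 -1.5505e+02] F [0.44 0.22 0.01] w 87.8 j [ 44.6  13.  -41.2   0.  -35.7 -19.7]
```

View pics/g1.png

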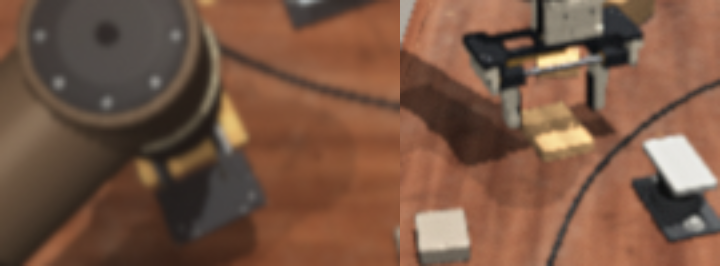

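The side view shows the fingers straddling the large packer (crop px about (515,110) and (597,95), packer between them). Next I go down and close.

Emit:
apply_moves:
  plan:
    - [0, [0, 0, 0.2], 0]
    - [0, [0, 0, 0.16], 0]
    - [0, [0, 0, 0.1], 0]
    - [0, [0, 0, 0], 0]

```text
time_s: 3.95
tcp_pos: [0.424, 0.1489, 0.0065]
eef_rot: [-180.0, -0.1, -155.1]
contact_force: [-0.0, 0.2, 0.3]
gripper_width: 0.0876
```

Emit:
apply_moves:
  plan:
    - [255, [0, 0, 0], 0]
    - [255, [0, 0, 0], 0]
    - [255, [0, 0, 0], 0]
    - [255, [0, 0, 0], 0]
    - [255, [0, 0, 0], 0]
    - [255, [0, 0, 0], 0]
  squeeze: 15

```text
time_s: 4.7
tcp_pos: [0.4244, 0.1493, 0.0072]
eef_rot: [180.0, 0.0, -155.1]
contact_force: [-1.4, -0.2, 3.2]
gripper_width: 0.0621
```

Emit:
apply_moves:
  plan:
    - [255, [0, 0, -0.2], 0]
    - [255, [0, 0, -0.5], 0]
    - [255, [0, 0, -0.8], 0]
    - [255, [0, 0, -0.8], 0]
    - [255, [0, 0, 0], 0]

```text
time_s: 5.32
tcp_pos: [0.4259, 0.1505, 0.1255]
eef_rot: [179.9, 0.4, -155.0]
contact_force: [0.1, 0.3, -0.6]
gripper_width: 0.0617
```

Run:
```python
from h import *
from plant import viewer
st()
b=viewer.capture("side")["frame"][60:230,180:360]
cv2.imwrite("pics/g2.png",cv2.resize(b,None,fx=3,fy=3))
q=plan((.5657,.0075,.12),199.6,step=.03,grip=255)
```

```text
t 5.33 tcp [0.4259 0.1505 0.1255] rot [ 179.9     0.37 -155.03] F [ 0.12  0.26 -0.55] w 61.7 j [ 44.6   4.6 -34.9   0.  -50.1 -19.7]
[[255, [-0.19, -0.54, 0.01], 0.13], [255, [-0.2, -0.54, 0.01], 0.13], [255, [-0.21, -0.53, 0.01], 0.13], [255, [-0.22, -0.53, 0.01], 0.12], [255, [-0.22, -0.53, 0.01], 0.13], [255, [-0.23, -0.52, 0.01], 0.12], [255, [-0.24, -0.52, 0.01], 0.13]]
```

View pics/g2.png

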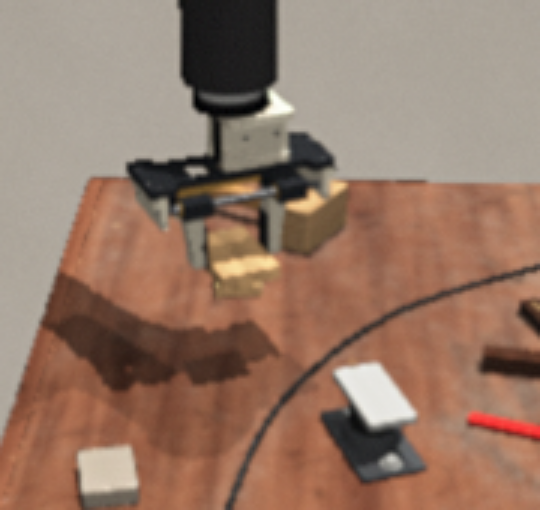

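The packer is held level between the fingers (crop px (240,262)), with the mount plate at (375,395). Moving above the mount.

Emit:
apply_moves:
  plan:
    - [255, [-0.19, -0.54, 0], 0.13]
    - [255, [-0.2, -0.54, 0], 0.13]
    - [255, [-0.21, -0.53, 0], 0.13]
    - [255, [-0.22, -0.53, 0], 0.13]
    - [255, [-0.22, -0.53, 0], 0.13]
    - [255, [-0.23, -0.52, 0], 0.13]
    - [255, [-0.24, -0.52, 0], 0.13]
    - [255, [0, 0, 0], 0]
    - [255, [0, 0, 0], 0]

```text
time_s: 6.5
tcp_pos: [0.5643, 0.0066, 0.1209]
eef_rot: [180.0, -0.1, -160.6]
contact_force: [0.3, 0.4, -0.6]
gripper_width: 0.0614
```

Run:
```python
from h import *
from plant import viewer
st()
b=viewer.capture("side")["frame"][80:250,220:400]
cv2.imwrite("pics/g3.png",cv2.resize(b,None,fx=3,fy=3))
q=plan((.5657,.0075,.085),199.6,step=.03,grip=255)
```

```text
t 6.5 tcp [0.5643 0.0066 0.1209] rot [ 1.7998e+02 -1.4000e-01 -1.6056e+02] F [ 0.33  0.39 -0.64] w 61.4 j [ 20.5  15.6 -21.5  -0.  -53.1  -1.1]
[[255, [-0.01, 0.0, 0.36], -0.01], [255, [-0.02, 0.0, 0.36], -0.01]]
```

View pics/g3.png

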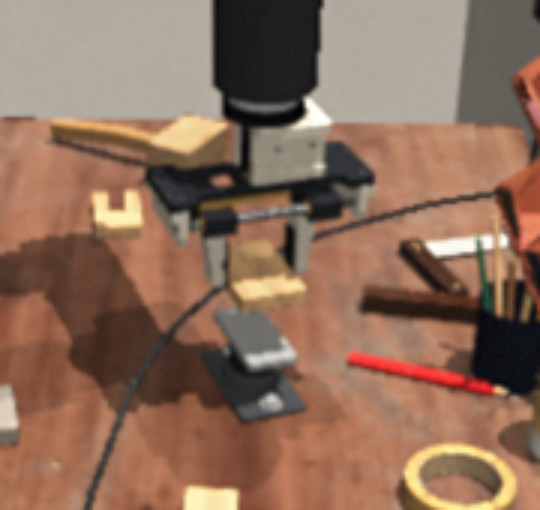

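The packer sits above the plate and lines up with it (crop px (265,290) over (265,335)).

Emit:
apply_moves:
  plan:
    - [255, [-0.02, 0, 0.4], 0]
    - [255, [0, 0, 0.4], 0]
    - [255, [0, 0, 0.1], 0]
    - [255, [0, 0, 0.08], 0]
    - [255, [0, 0, 0], 0]
    - [255, [0, 0, 0], 0]

```text
time_s: 7.3
tcp_pos: [0.5667, 0.0074, 0.0737]
eef_rot: [-180.0, 0.1, -160.5]
contact_force: [0.4, -0.0, -1.1]
gripper_width: 0.0618
```

Emit:
apply_moves:
  plan:
    - [255, [0, 0, 0.04], 0]
    - [255, [0, 0, 0], 0]
    - [255, [0, 0, 0], 0]

```text
time_s: 7.68
tcp_pos: [0.5663, 0.0072, 0.0711]
eef_rot: [-180.0, 0.0, -160.5]
contact_force: [-0.9, -0.6, -1.3]
gripper_width: 0.0618
```

Emit:
apply_moves:
  plan:
    - [255, [0, 0, 0.04], 0]
    - [255, [0, 0, 0], 0]
    - [255, [0, 0, 0], 0]

```text
time_s: 8.05
tcp_pos: [0.5663, 0.0072, 0.069]
eef_rot: [-180.0, -0.0, -160.5]
contact_force: [-0.4, -0.8, -1.3]
gripper_width: 0.0619
```

Emit:
apply_moves:
  plan:
    - [255, [0, 0, 0.02], 0]
    - [255, [0, 0, 0], 0]
    - [255, [0, 0, 0], 0]

```text
time_s: 8.43
tcp_pos: [0.5663, 0.0072, 0.0681]
eef_rot: [-180.0, 0.0, -160.5]
contact_force: [0.1, -0.4, 0.1]
gripper_width: 0.0619
```

Emit:
apply_moves:
  plan:
    - [255, [0, 0, 0.01], 0]
    - [255, [0, 0, 0], 0]

```text
time_s: 8.68
tcp_pos: [0.5663, 0.0072, 0.0675]
eef_rot: [180.0, -0.0, -160.5]
contact_force: [-0.7, -0.1, -0.2]
gripper_width: 0.0616
```

Emit:
apply_moves:
  plan:
    - [0, [0, 0, 0], 0]
    - [0, [0, 0, 0], 0]
    - [0, [0, 0, 0], 0]
    - [0, [0, 0, 0], 0]

```text
time_s: 9.18
tcp_pos: [0.5663, 0.0072, 0.0676]
eef_rot: [-180.0, 0.0, -160.5]
contact_force: [0.1, -0.2, -0.4]
gripper_width: 0.0871
```

Emit:
apply_moves:
  plan:
    - [0, [0, 0, -0.3], 0]
    - [0, [0, 0, -0.6], 0]
    - [0, [0, 0, -0.3], 0]
    - [0, [0, 0, 0], 0]

```text
time_s: 9.68
tcp_pos: [0.5671, 0.0075, 0.1292]
eef_rot: [-180.0, 0.2, -160.5]
contact_force: [0.3, 0.6, -0.4]
gripper_width: 0.0878
```

Run:
```python
from h import *
from plant import viewer
st()
c=viewer.capture("side");b=c["frame"][80:250,220:400]
cv2.imwrite("pics/g4.png",cv2.resize(b,None,fx=3,fy=3))
u=up(c); h=cv2.cvtColor(u,cv2.COLOR_BGR2HSV)
m=(h[...,0]>14)&(h[...,0]<35)&(h[...,2]>140)&(h[...,1]<190)
for s in [(304,188),(306,195)]: 
  px=blob(c,m,s,.076)
```

```text
t 9.68 tcp [0.5671 0.0075 0.1292] rot [-180.      0.19 -160.52] F [ 0.29  0.55 -0.42] w 87.8 j [ 20.5  15.2 -20.8   0.  -53.9  -1. ]
rect c 571.8 -6.4 LxW 128.8 65.2 ang of long side -72.8 area 6939 centroid 571.3 -6.7
rect c 571.8 -6.4 LxW 128.8 65.2 ang of long side -72.8 area 6939 centroid 571.3 -6.7
```

View pics/g4.png

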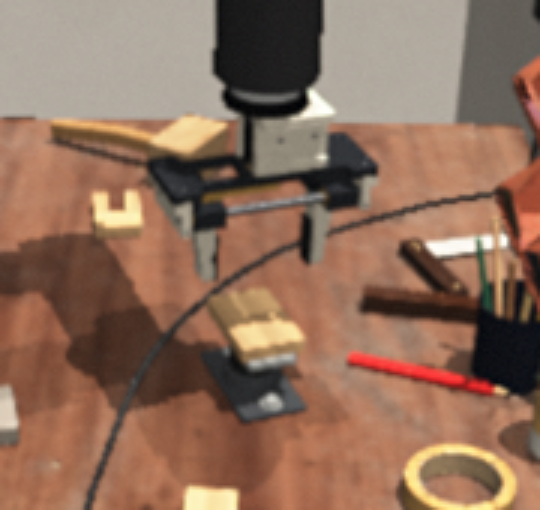

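The packer lies flat on the mount, fingers clear of it. Now shut the fingers and press.

Emit:
apply_moves:
  plan:
    - [255, [0, 0, 0], 0]
    - [255, [0, 0, 0], 0]
    - [255, [0, 0, 0], 0]
    - [255, [0, 0, 0], 0]
    - [255, [0, 0, 0], 0]
    - [255, [0, 0, 0], 0]

```text
time_s: 10.48
tcp_pos: [0.5663, 0.0072, 0.1275]
eef_rot: [-180.0, 0.0, -160.5]
contact_force: [-0.5, 0.5, 0.1]
gripper_width: 0.0334
```

Emit:
apply_moves:
  plan:
    - [255, [0, 0, 0.3], 0]
    - [255, [0, 0, 0.3], 0]
    - [255, [0, 0, 0.2], 0]
    - [255, [0, 0, 0.1], 0]
    - [255, [0, 0, 0], 0]
    - [255, [0, 0, 0], 0]

```text
time_s: 11.22
tcp_pos: [0.5666, 0.0073, 0.0829]
eef_rot: [-180.0, 0.0, -160.5]
contact_force: [-0.1, 0.4, 0.1]
gripper_width: 0.0001
```

Emit:
apply_moves:
  plan:
    - [255, [0, 0, 0.06], 0]
    - [255, [0, 0, 0.04], 0]
    - [255, [0, 0, 0.03], 0]
    - [255, [0, 0, 0], 0]
    - [255, [0, 0, 0], 0]

```text
time_s: 11.85
tcp_pos: [0.5663, 0.0072, 0.0762]
eef_rot: [-180.0, 0.0, -160.5]
contact_force: [-0.2, 0.2, 1.9]
gripper_width: 0.0004
```

Emit:
apply_moves:
  plan:
    - [255, [0, 0, 0.03], 0]
    - [255, [0, 0, 0.03], 0]
    - [255, [0, 0, 0], 0]
    - [255, [0, 0, 0], 0]

```text
time_s: 12.35
tcp_pos: [0.5663, 0.0072, 0.0732]
eef_rot: [-180.0, 0.0, -160.5]
contact_force: [-1.6, 0.7, 5.6]
gripper_width: 0.0003
```

Emit:
apply_moves:
  plan:
    - [255, [0, 0, 0.03], 0]
    - [255, [0, 0, 0], 0]
    - [255, [0, 0, 0], 0]

```text
time_s: 12.72
tcp_pos: [0.5663, 0.0072, 0.0719]
eef_rot: [-180.0, 0.0, -160.5]
contact_force: [-3.2, -0.1, 6.1]
gripper_width: 0.0007
```

Run:
```python
from h import *
from plant import viewer
st()
c=viewer.capture("side");b=c["frame"][80:250,220:400]
cv2.imwrite("pics/g5.png",cv2.resize(b,None,fx=3,fy=3))
```

```text
t 12.72 tcp [0.5663 0.0072 0.0719] rot [-1.7999e+02  1.0000e-02 -1.6051e+02] F [-3.22 -0.12  6.14] w 0.7 j [ 20.5  18.9 -24.3   0.  -46.7  -1. ]
```

View pics/g5.png

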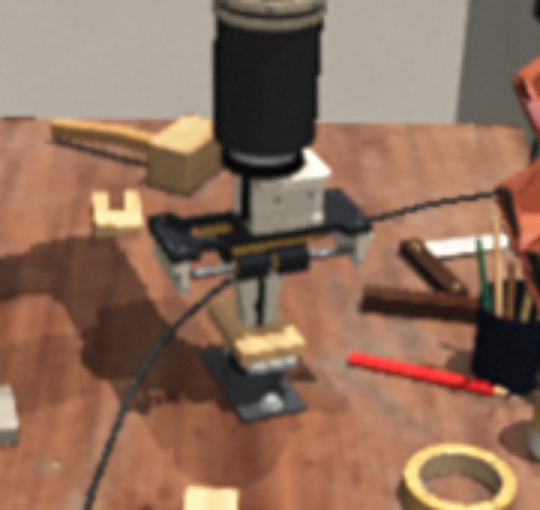

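Emit:
apply_moves:
  plan:
    - [255, [0, 0, -0.05], 0]
    - [255, [0, 0, -0.05], 0]
    - [255, [0, 0, -0.1], 0]
    - [0, [0, 0, -0.5], 0]
    - [0, [0, 0, -0.7], 0]
    - [0, [0, 0, -0.7], 0]
    - [0, [0, 0, 0], 0]

```text
time_s: 13.65
tcp_pos: [0.5681, 0.0077, 0.1797]
eef_rot: [-180.0, 0.3, -160.5]
contact_force: [0.7, 0.2, -1.0]
gripper_width: 0.0349
```

Run:
```python
from h import *
st()
q=plan((.5228,-.2102,.17),84.8+90,step=.04,grip=0)
q=plan((.5228,-.2102,.03),84.8+90,step=.04,start=q,grip=0)
```

```text
t 13.65 tcp [0.5681 0.0077 0.1797] rot [-179.97    0.33 -160.5 ] F [ 0.65  0.19 -0.97] w 34.9 j [ 20.5  12.4 -17.2   0.  -60.1  -1. ]
[[0, [0.38, -0.63, 0.03], 0.69], [0, [0.34, -0.66, 0.03], 0.69], [0, [0.29, -0.68, 0.03], 0.68], [0, [0.24, -0.7, 0.03], 0.69], [0, [0.19, -0.72, 0.04], 0.68], [0, [0.14, -0.74, 0.03], 0.69]]
[[0, [-0.0, 0.0, 0.7], -0.0], [0, [-0.0, 0.0, 0.7], -0.0], [0, [-0.0, 0.0, 0.7], -0.0], [0, [-0.0, 0.0, 0.7], -0.0]]
```

The press picture showed the fingertips on the packer's middle (crop px (258,320)), with the packer down a few pixels and level. Next, the small packer.

Emit:
apply_moves:
  plan:
    - [0, [0.38, -0.63, 0.03], 0.69]
    - [0, [0.34, -0.66, 0.03], 0.69]
    - [0, [0.29, -0.68, 0.03], 0.69]
    - [0, [0.24, -0.7, 0.03], 0.69]
    - [0, [0.19, -0.72, 0.03], 0.69]
    - [0, [0.14, -0.74, 0.03], 0.69]
    - [0, [0, 0, 0], 0]

```text
time_s: 14.52
tcp_pos: [0.5194, -0.2126, 0.1665]
eef_rot: [180.0, -0.1, 174.4]
contact_force: [0.5, 1.6, -0.5]
gripper_width: 0.0877
```

Run:
```python
from h import *
from plant import viewer
st()
T=viewer.capture("top");S=viewer.capture("side")
a=T["frame"][100:260,180:400];b=S["frame"][100:300,200:380]
cv2.imwrite("pics/g6.png",np.hstack([cv2.resize(a,(440,320)),cv2.resize(b,(288,320))]))
for c,ss in ((T,[(263,156)]),(S,[(304,188)])):
  u=up(c); h=cv2.cvtColor(u,cv2.COLOR_BGR2HSV)
  m=(h[...,0]>14)&(h[...,0]<35)&(h[...,2]>(170 if c is T else 225))&(h[...,1]<190)
  for s in ss: blob(c,m,s,.076)
q=plan((.5228,-.2102,.03),84.8+90,step=.04,grip=0)
```

```text
t 14.53 tcp [ 0.5194 -0.2126  0.1665] rot [ 1.8000e+02 -1.0000e-01  1.7442e+02] F [ 0.48  1.63 -0.47] w 87.7 j [ -2.3  12.7 -18.7  -0.  -58.8  -3.3]
rect c 560.2 26.9 LxW 65.5 61.5 ang of long side 20.2 area 2935 centroid 561.8 31.8
rect c 551.9 -8.8 LxW 78.6 56.2 ang of long side 83.1 area 2894 centroid 558.1 -2.7
[[0, [-0.01, 0.01, 0.68], -0.01], [0, [-0.01, 0.0, 0.69], -0.01], [0, [-0.02, 0.01, 0.68], -0.01], [0, [-0.01, 0.0, 0.69], -0.0]]
```

View pics/g6.png

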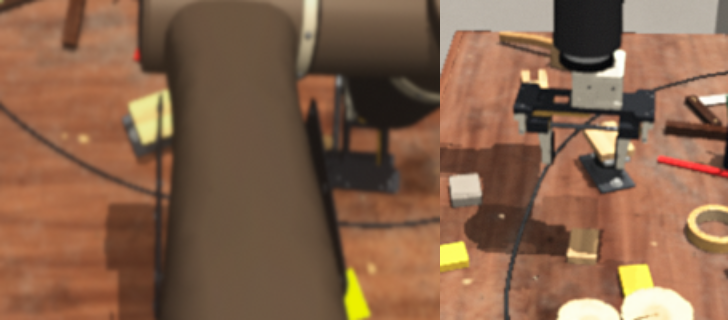

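The arm hides part of the scene from above. The visible end of the large packer puts its centre near (0.566, 0.009), long side at about -70°, so it is centred. The fingers are above the small packer (side crop px (583,245)). Descending.

Emit:
apply_moves:
  plan:
    - [0, [-0.02, 0, 0.7], 0]
    - [0, [-0.02, 0, 0.7], 0]
    - [0, [-0.01, 0, 0.7], 0]
    - [0, [0, 0, 0.6], 0]
    - [0, [0, 0, 0], 0]
    - [0, [0, 0, 0], 0]

```text
time_s: 15.38
tcp_pos: [0.5239, -0.2106, 0.0335]
eef_rot: [-180.0, 0.1, 174.7]
contact_force: [-0.4, 0.3, 1.6]
gripper_width: 0.0877
```

Run:
```python
from h import *
from plant import viewer
st()
S=viewer.capture("side")
cv2.imwrite("pics/g7.png",cv2.resize(S["frame"][160:290,220:360],None,fx=4,fy=4))
print((proj(S,[(.5228,-.2102,.016)])-[220,160])*4)
```

```text
t 15.38 tcp [ 0.5239 -0.2106  0.0335] rot [-1.7999e+02  5.0000e-02  1.7472e+02] F [-0.45  0.3   1.61] w 87.7 j [ -2.   21.7 -26.6   0.  -41.6  -3.3]
[[275.23195818 365.08249905]]
```

View pics/g7.png

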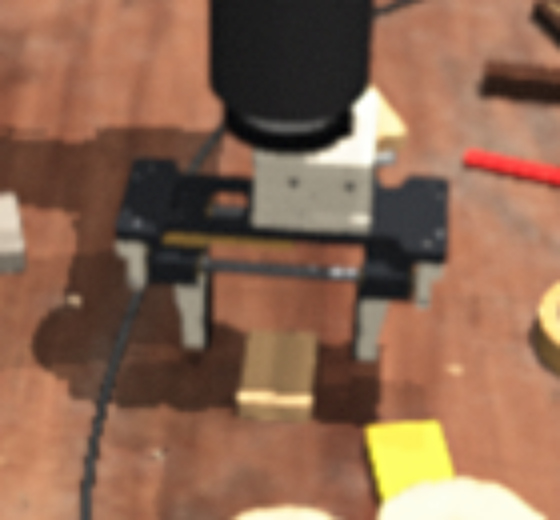

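The fingers straddle the small packer (crop px 195 and 370, packer at (277,370)).

Emit:
apply_moves:
  plan:
    - [0, [0, 0, 0.2], 0]
    - [0, [0, 0, 0.16], 0]
    - [0, [0, 0, 0.06], 0]
    - [0, [0, 0, 0], 0]
    - [0, [0, 0, 0], 0]

```text
time_s: 16.05
tcp_pos: [0.5231, -0.2111, 0.0117]
eef_rot: [-180.0, 0.0, 174.6]
contact_force: [0.6, -0.3, 0.1]
gripper_width: 0.0876
```

Emit:
apply_moves:
  plan:
    - [255, [0, 0, 0.02], 0]
    - [255, [0, 0, 0], 0]
    - [255, [0, 0, 0], 0]
    - [255, [0, 0, 0], 0]
    - [255, [0, 0, 0], 0]
    - [255, [0, 0, 0], 0]
    - [255, [0, 0, 0], 0]
    - [255, [0, 0, 0], 0]
  squeeze: 15

```text
time_s: 17.05
tcp_pos: [0.523, -0.211, 0.0106]
eef_rot: [-180.0, 0.0, 174.6]
contact_force: [-0.6, 1.0, 0.5]
gripper_width: 0.0437
```

Emit:
apply_moves:
  plan:
    - [255, [0, 0, -0.2], 0]
    - [255, [0, 0, -0.5], 0]
    - [255, [0, 0, -0.8], 0]
    - [255, [0, 0, -0.8], 0]
    - [255, [0, 0, -0.4], 0]
    - [255, [0, 0, 0], 0]

```text
time_s: 17.8
tcp_pos: [0.5241, -0.2111, 0.148]
eef_rot: [180.0, 0.2, 174.7]
contact_force: [0.3, 0.2, -0.3]
gripper_width: 0.0439
```

Run:
```python
from h import *
from plant import viewer
st()
S=viewer.capture("side")
cv2.imwrite("pics/g8.png",cv2.resize(S["frame"][100:260,220:380],None,fx=3.5,fy=3.5))
q=plan((.5660,.0080,.14),199.6,step=.035,grip=255)
```

```text
t 17.8 tcp [ 0.5241 -0.2111  0.148 ] rot [180.     0.25 174.65] F [ 0.31  0.23 -0.28] w 43.9 j [ -2.1  13.8 -19.8   0.  -56.1  -3.3]
[[255, [-0.06, 0.63, 0.02], -0.59], [255, [-0.1, 0.63, 0.02], -0.6], [255, [-0.14, 0.62, 0.02], -0.59], [255, [-0.18, 0.61, 0.02], -0.6], [255, [-0.22, 0.6, 0.02], -0.59], [255, [-0.26, 0.59, 0.01], -0.6], [255, [-0.29, 0.57, 0.02], -0.59]]
```

View pics/g8.png

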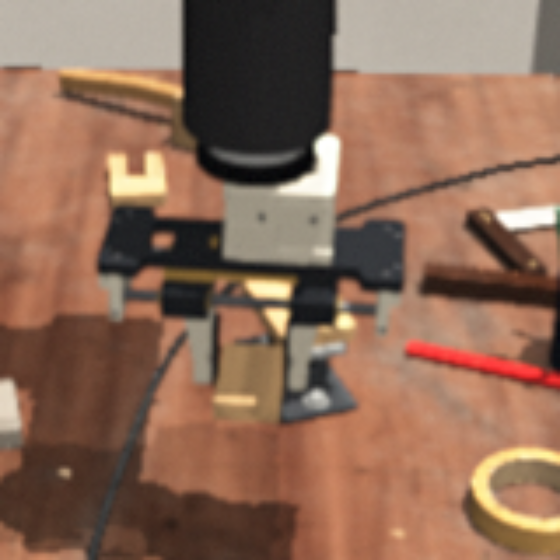

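The small packer is held (crop px (250,380), 43.9 mm opening). Moving above the stack.

Emit:
apply_moves:
  plan:
    - [255, [-0.06, 0.63, 0.02], -0.6]
    - [255, [-0.1, 0.63, 0.02], -0.6]
    - [255, [-0.14, 0.62, 0.02], -0.59]
    - [255, [-0.18, 0.61, 0.02], -0.6]
    - [255, [-0.22, 0.6, 0.02], -0.59]
    - [255, [-0.26, 0.59, 0.01], -0.6]
    - [255, [-0.29, 0.57, 0.02], -0.59]
    - [255, [0, 0, 0], 0]
    - [255, [0, 0, 0], 0]

```text
time_s: 18.98
tcp_pos: [0.5648, 0.0079, 0.1381]
eef_rot: [180.0, -0.1, -160.4]
contact_force: [0.2, 0.1, -0.4]
gripper_width: 0.0435
```

Run:
```python
from h import *
from plant import viewer
st()
S=viewer.capture("side")
cv2.imwrite("pics/g9.png",cv2.resize(S["frame"][100:260,220:380],None,fx=3.5,fy=3.5))
q=plan((.5660,.0080,.1),199.6,step=.035,grip=255)
```

```text
t 18.98 tcp [0.5648 0.0079 0.1381] rot [ 1.7999e+02 -1.1000e-01 -1.6036e+02] F [ 0.18  0.11 -0.4 ] w 43.5 j [ 20.6  14.6 -20.2  -0.  -55.3  -1. ]
[[255, [-0.01, 0.0, 0.38], 0.0], [255, [-0.01, 0.0, 0.39], 0.0]]
```

View pics/g9.png

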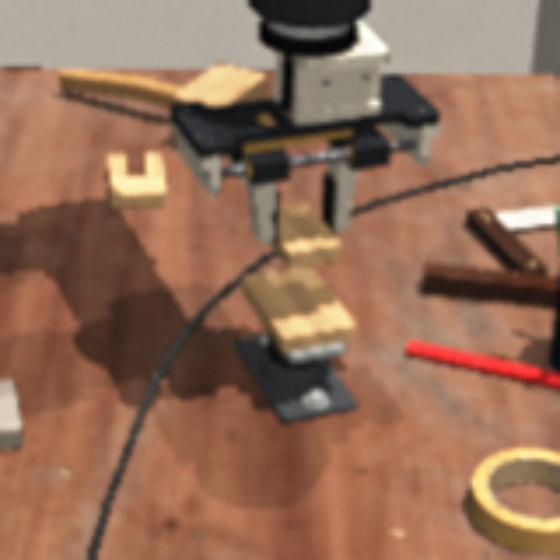

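The small packer is centred above the large one (crop px (308,235) over (300,300)).

Emit:
apply_moves:
  plan:
    - [255, [-0.02, 0, 0.4], 0]
    - [255, [0, 0, 0.4], 0]
    - [255, [0, 0, 0.1], 0]
    - [255, [0, 0, 0.04], 0]
    - [255, [0, 0, 0], 0]
    - [255, [0, 0, 0], 0]

```text
time_s: 19.77
tcp_pos: [0.5668, 0.0085, 0.0927]
eef_rot: [-180.0, 0.1, -160.3]
contact_force: [0.5, 0.3, 0.8]
gripper_width: 0.0435
```

Emit:
apply_moves:
  plan:
    - [255, [0, 0, 0.03], 0]
    - [255, [0, 0, 0], 0]
    - [255, [0, 0, 0], 0]

```text
time_s: 20.15
tcp_pos: [0.5665, 0.0085, 0.0906]
eef_rot: [-180.0, 0.0, -160.3]
contact_force: [-0.8, 0.2, -0.9]
gripper_width: 0.0441
```

Emit:
apply_moves:
  plan:
    - [255, [0, 0, 0.03], 0]
    - [255, [0, 0, 0.02], 0]
    - [255, [0, 0, 0], 0]
    - [255, [0, 0, 0], 0]

```text
time_s: 20.65
tcp_pos: [0.5665, 0.0085, 0.088]
eef_rot: [-180.0, -0.0, -160.3]
contact_force: [-0.6, 0.1, -1.0]
gripper_width: 0.0438
```

Emit:
apply_moves:
  plan:
    - [255, [0, 0, 0.02], 0]
    - [255, [0, 0, 0], 0]
    - [255, [0, 0, 0], 0]

```text
time_s: 21.02
tcp_pos: [0.5665, 0.0085, 0.0871]
eef_rot: [180.0, 0.0, -160.3]
contact_force: [-0.2, -0.8, 0.6]
gripper_width: 0.0435
```

Emit:
apply_moves:
  plan:
    - [0, [0, 0, 0], 0]
    - [0, [0, 0, 0], 0]
    - [0, [0, 0, 0], 0]
    - [0, [0, 0, 0], 0]
    - [0, [0, 0, 0], 0]

```text
time_s: 21.65
tcp_pos: [0.5665, 0.0085, 0.0871]
eef_rot: [180.0, 0.0, -160.3]
contact_force: [1.2, 0.0, -0.6]
gripper_width: 0.0855
```

Emit:
apply_moves:
  plan:
    - [0, [0, 0, -0.2], 0]
    - [0, [0, 0, -0.5], 0]
    - [0, [0, 0, -0.4], 0]
    - [0, [0, 0, 0], 0]
    - [0, [0, 0, 0], 0]

```text
time_s: 22.28
tcp_pos: [0.5662, 0.0085, 0.142]
eef_rot: [180.0, -0.0, -160.4]
contact_force: [-0.2, -1.4, -0.5]
gripper_width: 0.0877
```

Run:
```python
from h import *
from plant import viewer
st()
S=viewer.capture("side")
cv2.imwrite("pics/g10.png",cv2.resize(S["frame"][100:260,220:380],None,fx=3.5,fy=3.5))
```

```text
t 22.27 tcp [0.5662 0.0085 0.142 ] rot [ 179.99   -0.   -160.35] F [-0.16 -1.44 -0.47] w 87.7 j [ 20.6  14.4 -19.9  -0.  -55.7  -1. ]
```

View pics/g10.png

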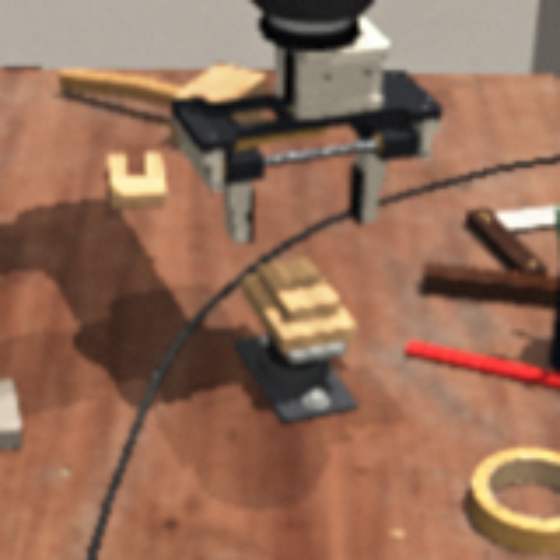

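The small packer lies flat and centred on the large one (crop px (300,288)), fingers clear. Shut the fingers and press.

Emit:
apply_moves:
  plan:
    - [255, [0, 0, 0], 0]
    - [255, [0, 0, 0], 0]
    - [255, [0, 0, 0], 0]
    - [255, [0, 0, 0], 0]
    - [255, [0, 0, 0], 0]
    - [255, [0, 0, 0], 0]
    - [255, [0, 0, 0], 0]
    - [255, [0, 0, 0], 0]
    - [255, [0, 0, 0], 0]
    - [255, [0, 0, 0], 0]

```text
time_s: 23.58
tcp_pos: [0.5665, 0.0085, 0.1421]
eef_rot: [180.0, -0.0, -160.3]
contact_force: [0.3, 0.0, -0.7]
gripper_width: 0.0008
```

Emit:
apply_moves:
  plan:
    - [255, [0, 0, 0.3], 0]
    - [255, [0, 0, 0.3], 0]
    - [255, [0, 0, 0.2], 0]
    - [255, [0, 0, 0.06], 0]
    - [255, [0, 0, 0], 0]
    - [255, [0, 0, 0], 0]

```text
time_s: 24.32
tcp_pos: [0.5668, 0.0086, 0.0995]
eef_rot: [-180.0, 0.0, -160.3]
contact_force: [0.2, -0.0, 1.0]
gripper_width: 0.0006
```

Emit:
apply_moves:
  plan:
    - [255, [0, 0, 0.06], 0]
    - [255, [0, 0, 0.04], 0]
    - [255, [0, 0, 0.03], 0]
    - [255, [0, 0, 0], 0]
    - [255, [0, 0, 0], 0]

```text
time_s: 24.95
tcp_pos: [0.5665, 0.0085, 0.0926]
eef_rot: [-180.0, 0.0, -160.3]
contact_force: [0.3, 0.7, -0.0]
gripper_width: 0.0003
```

Emit:
apply_moves:
  plan:
    - [255, [0, 0, 0.03], 0]
    - [255, [0, 0, 0.03], 0]
    - [255, [0, 0, 0.02], 0]
    - [255, [0, 0, 0], 0]
    - [255, [0, 0, 0], 0]

```text
time_s: 25.58
tcp_pos: [0.5667, 0.0085, 0.0889]
eef_rot: [-180.0, 0.0, -160.3]
contact_force: [-2.1, -0.8, 4.2]
gripper_width: 0.0004
```

Emit:
apply_moves:
  plan:
    - [255, [0, 0, 0.02], 0]
    - [255, [0, 0, 0], 0]
    - [255, [0, 0, 0], 0]

```text
time_s: 25.95
tcp_pos: [0.5666, 0.0085, 0.0879]
eef_rot: [-180.0, 0.0, -160.3]
contact_force: [-1.0, -0.1, 5.5]
gripper_width: 0.0009
```

Emit:
apply_moves:
  plan:
    - [255, [0, 0, 0.02], 0]
    - [255, [0, 0, 0], 0]
    - [255, [0, 0, 0], 0]

```text
time_s: 26.32
tcp_pos: [0.5667, 0.0085, 0.0871]
eef_rot: [-180.0, 0.0, -160.3]
contact_force: [-2.3, 0.5, 6.7]
gripper_width: 0.0007
```

Emit:
apply_moves:
  plan:
    - [255, [0, 0, -0.05], 0]
    - [255, [0, 0, -0.05], 0]
    - [255, [0, 0, -0.1], 0]
    - [255, [0, 0, -0.5], 0]
    - [255, [0, 0, -0.8], 0]
    - [255, [0, 0, -0.8], 0]
    - [255, [0, 0, 0], 0]

```text
time_s: 27.2
tcp_pos: [0.5683, 0.0089, 0.205]
eef_rot: [-180.0, 0.3, -160.3]
contact_force: [0.6, 0.2, -0.5]
gripper_width: 0.0004
```

Run:
```python
from h import *
st()
q=plan((.40,-.25,.22),150,step=.04,grip=255)
```

```text
t 27.2 tcp [0.5683 0.0089 0.205 ] rot [-179.97    0.35 -160.32] F [ 0.56  0.17 -0.47] w 0.4 j [ 20.6  11.2 -15.1   0.  -63.3  -1. ]
[[255, [0.55, -0.42, -0.03], 0.92], [255, [0.5, -0.47, -0.03], 0.92], [255, [0.46, -0.51, -0.03], 0.92], [255, [0.4, -0.55, -0.03], 0.92], [255, [0.35, -0.59, -0.04], 0.92], [255, [0.29, -0.62, -0.03], 0.92], [255, [0.23, -0.65, -0.04], 0.92], [255, [0.17, -0.66, -0.03], 0.92], [255, [0.1, -0.68, -0.04], 0.92]]
```

Move aside for a clear overhead check.

Emit:
apply_moves:
  plan:
    - [255, [0.55, -0.42, -0.03], 0.9]
    - [255, [0.5, -0.47, -0.03], 0.9]
    - [255, [0.46, -0.51, -0.03], 0.9]
    - [255, [0.4, -0.55, -0.03], 0.9]
    - [255, [0.35, -0.59, -0.03], 0.9]
    - [255, [0.29, -0.62, -0.03], 0.9]
    - [255, [0.23, -0.65, -0.03], 0.9]
    - [255, [0.17, -0.66, -0.03], 0.9]
    - [255, [0.1, -0.68, -0.03], 0.9]
    - [255, [0, 0, 0], 0]
    - [255, [0, 0, 0], 0]

```text
time_s: 28.58
tcp_pos: [0.4001, -0.2516, 0.2146]
eef_rot: [180.0, -0.0, 151.1]
contact_force: [0.4, -0.1, 0.1]
gripper_width: 0.0009
```

Run:
```python
from h import *
from plant import viewer
st()
T=viewer.capture("top");S=viewer.capture("side")
a=T["frame"][120:220,120:320];b=S["frame"][120:240,230:350]
cv2.imwrite("pics/g11.png",np.vstack([cv2.resize(a,(600,300)),cv2.resize(b,(600,300))[:, :]]) if 0 else np.hstack([cv2.resize(a,(500,250)),cv2.resize(b,(250,250))]))
for c,nm in ((T,"top"),(S,"side")):
  for z,w,l in ((.076,31,48),(.092,22,35)):
    an=np.radians(-70.4);d=np.array([np.cos(an),np.sin(an)]);e=np.array([-d[1],d[0]])
    m=np.array([.5657,.0075])
    print(nm,z,proj(c,[[*(m+d*i*l/1000+e*j*w/1000),z] for i,j in((1,1),(1,-1),(-1,-1),(-1,1))]).round(0).tolist())
u=up(T); h=cv2.cvtColor(u,cv2.COLOR_BGR2HSV)
m=(h[...,0]>14)&(h[...,0]<35)&(h[...,2]>150)&(h[...,1]<190)
blob(T,m,(263,153),.076); blob(T,m,(158,212),.016)
```

```text
t 28.57 tcp [ 0.4001 -0.2516  0.2146] rot [ 1.8000e+02 -4.0000e-02  1.5106e+02] F [ 0.38 -0.08  0.09] w 0.9 j [ -8.2   1.7 -24.9  -0.  -63.5 -20.7]
top 0.076 [[276.0, 140.0], [283.0, 160.0], [251.0, 171.0], [244.0, 151.0]]
top 0.092 [[273.0, 143.0], [278.0, 157.0], [255.0, 166.0], [249.0, 151.0]]
side 0.076 [[321.0, 192.0], [300.0, 196.0], [288.0, 179.0], [308.0, 175.0]]
side 0.092 [[316.0, 186.0], [301.0, 188.0], [293.0, 176.0], [307.0, 173.0]]
rect c 566.2 8.7 LxW 101.8 66.4 ang of long side -70.1 area 5965 centroid 566.7 12.1
rect c 418.4 339.0 LxW 88.4 60.9 ang of long side -85.3 area 4134 centroid 418.6 334.8
```

View pics/g11.png

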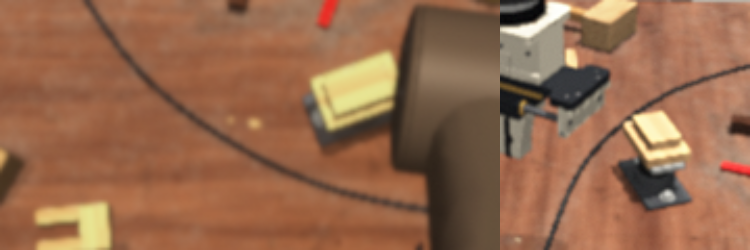

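The overhead view shows both packers stacked squarely (crop px (355,88)). The large one measures (566.2, 8.7) mm at -70.1°, against the mount's (565.7, 7.5) mm and -70.4°. The slotted packer has not moved. I'll open the fingers and hand in.

Emit:
apply_moves:
  plan:
    - [100, [0, 0, 0], 0]
    - [100, [0, 0, 0], 0]
    - [100, [0, 0, 0], 0]
    - [100, [0, 0, 0], 0]

```text
time_s: 29.18
tcp_pos: [0.4004, -0.2516, 0.2151]
eef_rot: [180.0, 0.0, 151.1]
contact_force: [0.0, -0.2, 0.9]
gripper_width: 0.0347
```

```bash
python3 -c "
from plant import close_job
print(close_job())"
```

```text
the job is handed in; nothing more can be done
None
```

The mount is packed up and the job handed in at about 29 s. I laid the large packer on the mount, let go and pressed it (about 6 N, roughly 4 mm by tool height). Then I laid the small one on top and pressed that the same way (about 6.7 N, roughly 4–5 mm), lifted off and moved the arm clear.

**Last checks:**
- **Large packer:** it measures 1–2 mm and 0.3° off the mount's centre and long side.
- **Small packer:** it looks flat and centred in both views. I judged that by eye and by where the tool let go (within 1 mm of the large packer's centre), with no separate measurement, because the arm covered one end of the stack in the last top picture.
- **Slotted packer:** it has not moved beyond measuring scatter, about 1 mm.

No check failed. The wrist force reading scatters by about 1 N, so the press forces are approximate.

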